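# Hold a sample stem centred in the coating tester

### The arm

A 6-joint arm with a two-finger parallel gripper is mounted at the origin on the work surface. World frame = base frame: x ahead of the robot, y to its left, z up, the work surface at z = 0. Lengths are in mm, angles in rad, forces in N, time in s.
With the tool pointing down it reaches from about 300 to 775 mm from the base axis. Payload 14.6 kg.
Tool frame: the origin (TCP) lies between the finger pads; the fingertips stand 22 mm ahead of it and the grasp point (between the pads) lies 3 mm ahead of it (manip.tcp_to_tips is the distance from the TCP to the fingertips, in mm); y points along the fingers, z is the direction in which the jaws open and shut, and the axes are right-handed (so a half turn about y gives the same grasp; the last joint's range is limited). The gripper opens to 94 mm and grips with 3 to 60 N. Pads are 16 mm wide; open, the fingers measure 119 mm over their backs; the gripper's body (75 mm by 177 mm) begins 78 mm behind the grasp point.
Start: joints at [-1.198, 0.3, 1.521, -0, 1.321, -0.067], TCP at [234.159, -497.653, 227.446] pointing down, gripper open.
Joint ranges: [-3.03, 3.03], [-0.79, 2.21], [0.23, 2.52], [-1.04, 4.18], [0, 3.07], [-2.55, 2.55]. Speed limits (rad/s): [2.22, 2.22, 2.57, 3.14, 3.14, 3.14].

### API

Orientations are given as [roll, pitch, yaw] about the fixed x, y, z axes, in that order (R = Rz(yaw) Ry(pitch) Rx(roll)).
In Python, from cell import manip gives the robot as it stands.
- The arm moves only by the shell command python3 -m jog 'ROWS' [OPENING] [FORCE]. ROWS is JSON, one flat list of numbers, 6 for each row, row after row: the shift along the tool's x, y, z in mm, then the turn, a rotation vector about the tool's x, y, z in degrees. A call has 1 to 10 rows; each row is the pose to reach, as a shift and turn from the pose commanded when the call began, along the tool's axes at that moment; what a row does not reach only later rows make up. A row lasts 1/12 s, in which the tool goes at most 41.7 mm and 7.16 degrees, less where a joint would pass 70% of its speed; a pose out of reach is approached as far as the arm can. A call with a gripper value outside its range is refused whole. OPENING is the finger opening in mm, from 0 to 94, set as the call begins (- or left out, the last holds). The fingers move at their own pace and stop on an object; FORCE is the grip in N (left out, the last holds). Time passes only in rows, so rows that repeat a pose let the fingers close. It gives the time, the measured TCP pose, the force and the opening at its end, in the units of the state.
- manip.read_state(): the state, without advancing time (a new reading comes with each control period).
- manip.camera(name): name is "scene" or "top" or "wrist"; returns a dict with "img" (480x640x3 uint8, red, green, blue), "intrinsics" (3x3 intrinsics, pixels), "origin" and "orientation" of the camera in the world. Camera axes: x right, y down, z forward; pixel columns grow to the right and rows downward; lengths in mm; the calibration is good to about 2 mm. A picture is of the moment at which its call begins. There is no depth.
- manip.sign_off(): hands the job in, once; it reports no verdict.
Trained networks look in a picture, given as the dict that the camera call returned (one of the last four; its "shot" number tells which), for a name from the list of things; names that differ only in an ending like _2 or _b are one class to them, and where a whole thing is asked for, a point or a joint stands for the part that bears it (a point fixed in the world has none). Each returns a list of dicts, best first, with "score" (0 to 1); they miss things now and then, are a little off and sometimes report something else, mostly with a low value. They report only what shows in the picture. A call takes as long as a camera call. They do not tell look-alikes from the thing itself.
- manip.masks_of(thing, picture): "pixels" (480x640 bool, what is visible of it) and "xy" ([column, row] in pixels, amid what is visible of it).
- manip.tip_of(thing, picture): "xy" ([column, row] in pixels: a listed point, or the origin of a listed thing).
The state is a dict: "clock": time; "joints": joint angles; "qd": joint speeds; "effort": joint torques, N m; "eef_pos": TCP position; "eef_rot": TCP orientation; "wrist_force": force on the tool from outside, world axes, zero at the start; "moment": the same for the moment, N m; "finger_gap": finger opening in mm.
Only numpy, scipy, OpenCV 4.12 (cv2) and the standard library are available. Lean on these libraries where they do the work, as an engineer would, in place of code of your own. Each camera call takes 0.05 s, during which the arm holds its last target.

### The job

Take the copper sample stem with the square head out of the rack and lower it upright through the brass guide collar on top of the coating tester, never letting it touch the collar or the box, until you feel its foot press the sprung contact hidden in the well. Press the contact gently to about half of its travel, never to its end stop, and finish while still gripping the stem there, upright, still and centred in the collar. Leave the round-headed stem in the rack and do not disturb the jar, tin and flask.

Things in the scene. Friction and masses are not known exactly. Their poses are not given: they have to be found in the camera images.
- stem: stem to test: copper rod 12 mm in diameter, 130 mm long, under a black square head 24 x 24 mm, 36 mm tall; 0.1 to 0.21 kg. Origin at the centre of the head's underside, z up along the stem (head 0 to +36 mm, foot at -130 mm), x and y square to the head's flats. It hangs in a rack hole, head resting on the rack's top, its x axis across the rack to within 0.15 rad
- tip (a point): centre of the foot (lower end) of the square-headed stem
- middle (a point): point on the axis of the square-headed stem, 75 mm above its foot, 55 mm below the head; with the contact pressed it lies within about 30 mm of the collar's mouth height
- round_stem: bystander: the same copper rod (12 mm diameter, 130 mm long) with a black round head 32 mm in diameter, 22 mm tall; origin at the centre of the head's underside. It hangs in the rack's other hole; leave it there
- rack: fixed wooden rack 80 x 210 mm, 150 mm tall, origin at the centre of its underside, z up, y along its length. Its top board, 12 mm thick with its upper face at 150 mm, has two holes of 18 mm at y = +55 and -55 mm; which stem hangs in which hole varies. Open below the board in front and behind, solid ends
- tester: fixed grey coating tester, a box 140 x 140 mm and 100 mm tall, with a brass guide collar (60 mm outside diameter, 26 mm bore, 20 mm tall) in the middle of its top, and a well 44 x 44 mm wide below the collar. Origin at the centre of its underside, z up
- mouth (a point): centre of the collar's bore at the collar's upper rim, 120 mm above the bench; the bore runs straight down. The hidden sprung contact, a flat brass pad 34 mm in diameter, waits somewhere 63 to 93 mm below this point when unpressed
- contact (a joint): how far the sprung contact in the well is pressed down, m: 0 unpressed, end stop at 0.018. It starts to give at 2 N and then takes 0.5 N more per mm: 6.5 N at half travel, 11 N at the end stop; it springs back when let go
- jar: bystander: white plastic jar with a green lid, 68 mm in diameter, 120 mm tall; origin at the centre of its underside
- tin: bystander: open metal tin, 72 mm in diameter at its rim, 85 mm tall; origin at the centre of its underside
- flask: bystander: grey bottle with a black cap, 64 mm in diameter, 140 mm tall; origin at the centre of its underside
Not all that is in view belongs to the job. What is shaped like the rack but pink is not meant.

How it is judged (in metres and radians):
On the way, in this order (a step that is already met when the one before it is completed fails the run):
1. the square-headed stem is lifted clear of the rack in the gripper (height (world z) of tip above 0.152 m and contact force between the fingers and stem above 2 N), for 0.2 s.
2. the stem's foot has passed down through the guide collar (z of tip in the frame of mouth below -0.03 m and horizontal distance between tip and mouth below 0.013 m and contact force between the fingers and stem above 2 N), for 0.1 s.
At the end, for the whole second after the job is handed in: The square stem is gripped, still (under 20 mm/s), pressing the contact 4 to 14 mm down; its middle is within 4.5 mm and its foot within 7 mm of the bore's axis, under 0.07 rad off upright, touching neither collar nor box nor rack; the round stem hangs in the rack (value of joint contact between 0.004 and 0.014 m and z of tip in the frame of mouth below -0.06 m and horizontal distance between middle and mouth below 0.0045 m and horizontal distance between tip and mouth below 0.007 m and angle between stem's own z axis and vertical below 0.07 rad and contact force between stem and tester below 0.3 N and contact force between the fingers and stem above 2 N and contact force between stem and rack below 0.1 N and linear speed of stem below 0.02 m/s and height (world z) of round_stem above 0.14 m and angle between round_stem's own z axis and vertical below 0.15 rad); the arm keeps its last pose, push and grip.
It fails at once if the stem touches the brass guide collar or the tester box (contact force between stem and tester above 0.5 N).
It fails at once if the sprung contact is pushed to the end of its travel (value of joint contact above 0.0172 m).
It fails at once if the round-headed stem is disturbed in the rack (distance of round_stem from where it was at the start of the episode above 0.015 m).
It fails at once if the jar, tin or flask is pushed or tipped (distance of any of jar, tin, flask from where it was at the start of the episode above 0.02 m or angle between any of jar, tin, flask's own z axis and vertical above 0.3 rad).
It also fails if it takes over 54 s, if anything falls off the work surface, if the arm or the gripper's body presses on something with over 40 N, if the wrist force passes 120 N, or if a joint passes its speed limit or range.

## Working session

There is one attempt and no reset: what is moved stays moved. The work goes in short steps, Python scripts to look and compute and a shell command to move; the robot and the scene stay as the last step left them, time stands still between calls to the robot, and variables do not carry over. Pictures are saved under pics/ and viewed, and the job is handed in when it is done.

```bash
ls; mkdir -p pics
python3 - <<'E'
from cell import manip
import cv2,numpy as np
for n in ("scene","top","wrist"):
    p=manip.camera(n); cv2.imwrite(f"pics/{n}0.png",p["img"][:,:,::-1])
    print(n,np.round(p["intrinsics"],1).tolist(),np.round(p["origin"],1),np.round(p["orientation"],3))
print(manip.read_state())
E
```

```text
pics
scene [[509.8, 0.0, 319.2], [0.0, 509.8, 238.8], [0.0, 0.0, 1.0]] [1034.8 -602.7  823.2] [-2.342 -0.008  0.595]
top [[447.8, 0.0, 322.0], [0.0, 447.8, 238.3], [0.0, 0.0, 1.0]] [ 555.7   -4.4 1236.8] [-3.069  0.014 -1.569]
wrist [[379.4, 0.0, 314.6], [0.0, 379.4, 238.2], [0.0, 0.0, 1.0]] [ 305.2 -464.2  385.6] [ 2.870e+00  1.000e-03 -1.131e+00]
{'clock': 0.15, 'joints': array([-1.19758226e+00,  3.00336774e-01,  1.52140666e+00,  9.79905985e-06,
        1.32071680e+00, -6.66046065e-02]), 'qd': array([ 0.00036482, -0.00052074,  0.00069745,  0.00033742,  0.00044748,
        0.00090018]), 'effort': array([ 2.90404307e-03, -5.31954539e+01, -3.52819133e+01,  7.09524960e-02,
        2.35724961e-02, -9.47153285e-05]), 'eef_pos': array([ 234.11045181, -497.49577047,  227.03379789]), 'eef_rot': array([-1.57166135e+00,  6.72133183e-05, -2.70177644e+00]), 'wrist_force': array([ 0.43028124, -0.16094861,  0.31283447]), 'moment': array([-0.04560139, -0.00541755, -0.02340346]), 'finger_gap': 93.91355027662811}
```

View pics/scene0.png

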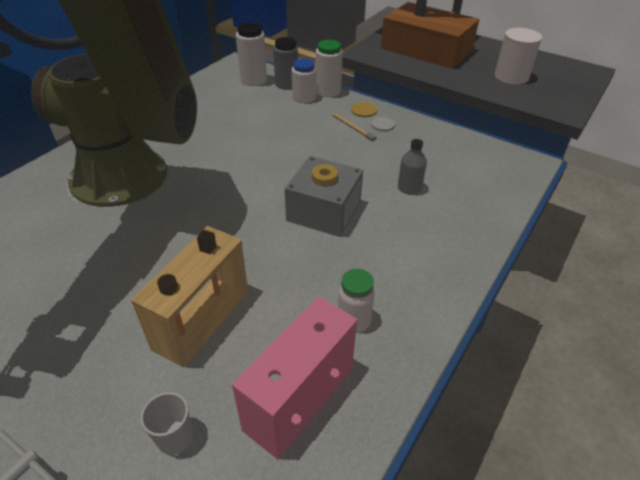

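View pics/top0.png

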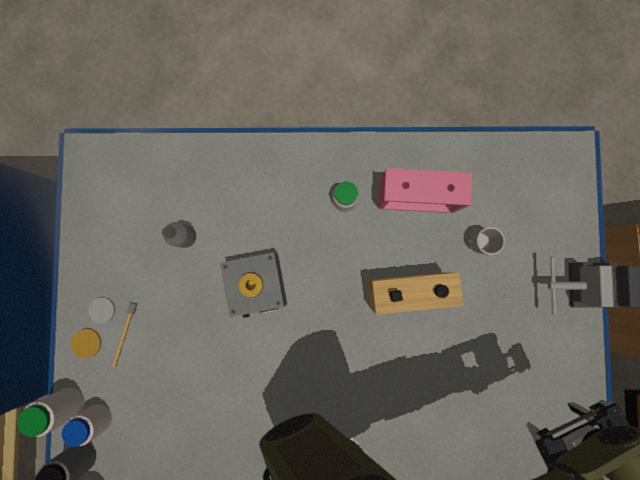

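View pics/wrist0.png

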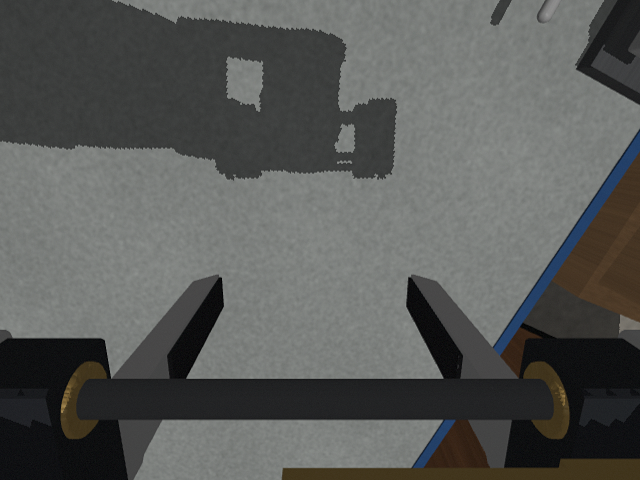

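Scene view: the wooden rack is at (190,295), the pink look-alike at (295,375) and the tester at (325,195). In the top view, the heads are at (397,295), apparently square, and (441,291), apparently round. I'll confirm with a crop and measure.

```bash
cat > h.py <<'E'
from cell import manip
import cv2,numpy as np
from scipy.spatial.transform import Rotation as R
def ray(p,xy):
    K=p["intrinsics"];d=np.linalg.inv(K)@[xy[0],xy[1],1.]
    return np.array(p["origin"]),R.from_euler("xyz",p["orientation"]).as_matrix()@d
def at_z(p,xy,z):
    o,d=ray(p,xy);return o+d*(z-o[2])/d[2]
def proj(p,X):
    c=(np.asarray(X,float)-p["origin"])@R.from_euler("xyz",p["orientation"]).as_matrix()
    q=c@np.asarray(p["intrinsics"]).T
    return q[...,:2]/q[...,2:]
def meet(a,b):
    (o1,d1),(o2,d2)=a,b
    A=np.stack([d1,-d2],1);s=np.linalg.lstsq(A,o2-o1,rcond=None)[0]
    p,q=o1+s[0]*d1,o2+s[1]*d2
    return (p+q)/2,np.linalg.norm(p-q)
E
python3 - <<'E'
from h import *
P={n:manip.camera(n) for n in("scene","top")}
for n,p in P.items():
    for t in("stem","round_stem","rack","tester","jar","tin","flask","mouth"):
        z={"stem":150,"round_stem":150,"mouth":120}.get(t,0)
        for d in manip.tip_of(t,p)[:2]:
            print(n,t,np.round(d["xy"],1),round(d["score"],2),np.round(at_z(p,d["xy"],z),1))
a=P["top"]["img"][255:325,355:475,::-1]; b=P["scene"]["img"][220:310,130:250,::-1]
f=lambda x:cv2.resize(x,(480,int(x.shape[0]*4)),interpolation=cv2.INTER_CUBIC)
cv2.imwrite("pics/crop1.png",np.vstack([f(a),f(b)])[:600])
E
```

```text
scene stem [206.3 251.8] 0.7 [ 499.3 -172.8  150. ]
scene stem [173.5 438.8] 0.41 [ 706.3 -457.6  150. ]
scene round_stem [167.3 285.2] 0.9 [ 499.7 -270.4  150. ]
scene rack [206.1 319.2] 0.88 [ 509.2 -215.5    0. ]
scene rack [298.7 399.4] 0.65 [ 762.1 -251.8    0. ]
scene jar [354.6 321.1] 0.59 [755.2 -52.3   0. ]
scene tin [173.6 437.3] 0.61 [ 631.4 -423.3    0. ]
scene tin [213.8 267.1] 0.36 [ 425.8 -102.3    0. ]
scene flask [408.  186.8] 0.64 [646.7 393.   -0. ]
scene mouth [324.8 172.6] 0.96 [522.9 186.1 120. ]
top round_stem [437.7 291.1] 0.53 [ 508.1 -267.3  150. ]
top rack [407.5 288.8] 0.89 [ 507.6 -221.2    0. ]
top rack [413.2 193.5] 0.74 [ 771.2 -240.2    0. ]
top tester [256.2 283.3] 0.94 [521.7 194.3   0. ]
top jar [344.8 199.3] 0.66 [755.1 -50.1   0. ]
top tin [481.3 242.8] 0.72 [ 634.  -425.4    0. ]
top flask [185.5 235.3] 0.87 [654.2 393.2   0. ]
```

View pics/crop1.png

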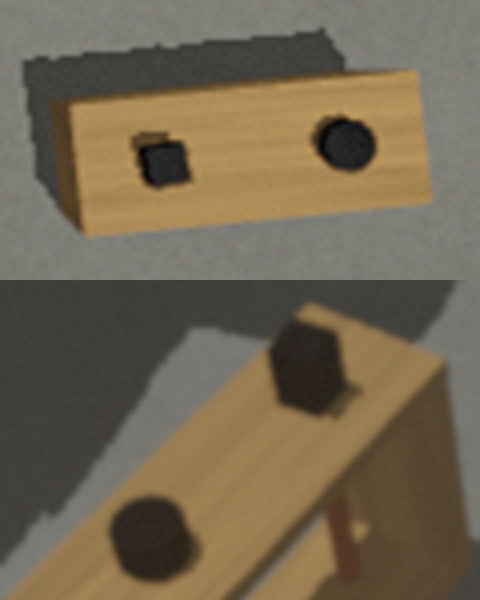

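Confirmed: the square head is at top-view (396,296), or (207,241) in the scene view. The round one is at (441,291) and stays. Next I'll work out a hover pose above the square head.

```bash
cat >> h.py <<'E'
def rel(pos,yaw,base=None):
    "shift (mm) and rotvec (deg) in tool axes to TCP pos with tool down, tool x yaw"
    s=manip.read_state(); 
    R0=R.from_euler("xyz",s["eef_rot"] if base is None else base[1]);p0=s["eef_pos"] if base is None else base[0]
    R1=R.from_euler("xyz",[-np.pi/2,0,yaw])
    return np.round(R0.inv().apply(np.array(pos)-p0),1),np.round(np.degrees((R0.inv()*R1).as_rotvec()),2)
E
python3 - <<'E'
from h import *
P={n:manip.camera(n) for n in("scene","top")}
t,s=P["top"],P["scene"]
hs=at_z(t,(396.2,295.8),186);print("sq top-cam",hs)
hr=at_z(t,(441.3,291.3),172);print("rd top-cam",hr)
print(meet(ray(t,(396.2,295.8)),ray(s,(206.3,234))))
for n,p in P.items():
    m=[x for x in manip.masks_of("rack",p)][:3]
    for x in m:print(n,x["score"],x["xy"])
    for x in manip.masks_of("tester",p)[:1]: print(x["xy"],x["score"])
print(at_z(t,(250.5,285),120))
print(rel([hs[0],hs[1],290],-3.05))
E
```

```text
sq top-cam [ 498.54663984 -162.19777047  186.        ]
rd top-cam [ 508.57899781 -270.37940716  172.        ]
(array([ 498.02177891, -162.64356214,  186.58445668]), np.float64(1.5266312356238627))
scene 0.65 [296.2, 375.4]
scene 0.6 [192.5, 298.4]
[325.5, 196.5] 0.85
top 0.75 [414.2, 295.7]
top 0.7 [421.9, 189.4]
[250.1, 285.8] 0.68
[520.73438331 189.21264229 120.        ]
(array([-382. ,  -62.5, -191. ]), array([ 0.  , 19.95, -0.  ]))
```

```bash
python3 -m jog '[0,-62,0,0,0,0, -382,-62,-191,0,10,0, -382,-62,-191,0,20,0, -382,-62,-191,0,20,0, -382,-62,-191,0,20,0, -382,-62,-191,0,20,0, -382,-62,-191,0,20,0, -382,-62,-191,0,20,0, -382,-62,-191,0,20,0, -382,-62,-191,0,20,0]' 94 20
```

```text
clock: 2.18
eef_pos: [462.9, -206.6, 287.0]
eef_rot: [-1.571, 0.0, -3.051]
wrist_force: [1.1, -0.9, 0.4]
finger_gap: 94.3
```

Run:
```python
from h import *
s=manip.read_state();print(s["clock"],s["eef_pos"],s["eef_rot"],s["joints"].round(2))
```

```text
2.1833 [ 462.94076605 -206.58682928  286.9991941 ] [-1.57051361e+00  3.80629742e-04 -3.05096322e+00] [-0.49  0.16  1.55 -0.    1.43  0.99]
```

```bash
python3 -m jog '[-20,-2,-20,0,0,0, -39,-3,-41,0,0,0, -39,-3,-41,0,0,0, -39,-3,-41,0,0,0]' 94 20
python3 - <<'E'
from h import *
p=manip.camera("wrist");cv2.imwrite("pics/w1.png",p["img"][:,:,::-1])
s=manip.read_state();print(s["clock"],s["eef_pos"],s["eef_rot"],s["joints"].round(2))
print(proj(p,[[498,-162,186],[520,189,120]]))
E
```

```text
clock: 2.52
eef_pos: [497.6, -163.3, 289.5]
eef_rot: [-1.571, -0.0, -3.049]
wrist_force: [-0.9, 0.2, 0.0]
finger_gap: 94.1
2.5667 [ 497.09410354 -164.07660563  289.49662102] [-1.57082924e+00 -3.49864368e-04 -3.05000425e+00] [-0.39  0.2   1.5  -0.    1.44  1.09]
[[313.05205786 244.71649423]
 [-95.65169611 161.10778007]]
```

View pics/w1.png

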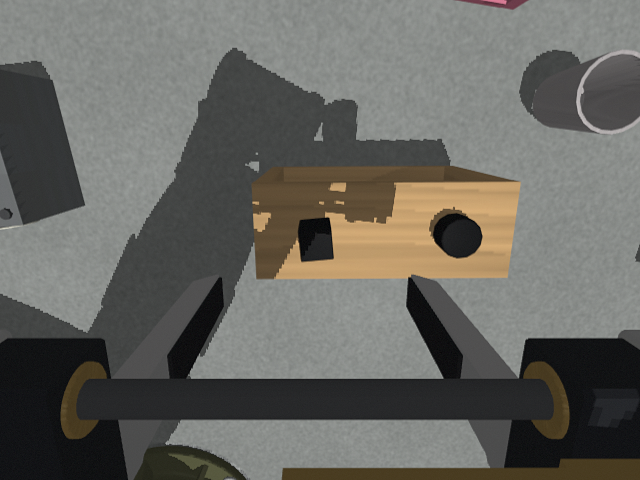

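The wrist view shows the square head at (316,240) and the round one at (458,235). I'll enlarge it with more contrast to get the head's yaw.

Run:
```python
from h import *
p=manip.camera("wrist");c=p["img"][205:275,280:350,::-1].astype(float)
c=np.clip(c*3,0,255).astype(np.uint8)
cv2.imwrite("pics/w1c.png",cv2.resize(c,(560,560),interpolation=cv2.INTER_NEAREST))
```

```text
(no output)
```

View pics/w1c.png

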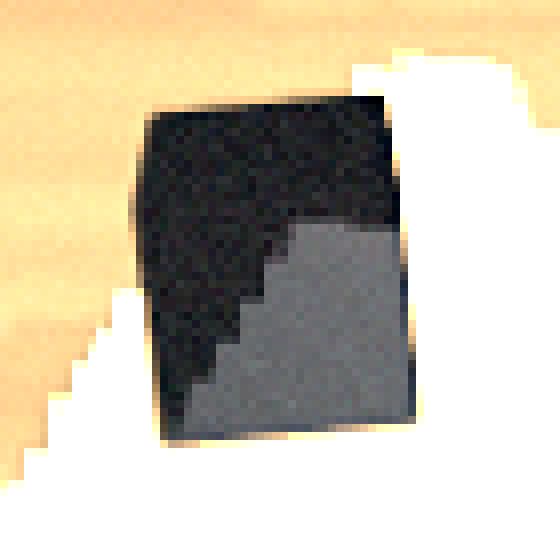

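Run:
```python
from h import *
p=manip.camera("wrist")
px=lambda a:(280+a[0]/8-.5,205+a[1]/8-.5)
q=[at_z(p,px(a),186)[:2] for a in[(162,439),(414,422),(400,230),(135,207)]]
for a in q:print(a.round(1))
q=np.array(q);e=np.roll(q,-1,0)-q
print(np.linalg.norm(e,axis=1),np.arctan2(e[:,1],e[:,0]), q.mean(0))
b=[at_z(p,px(a),150)[:2] for a in[(152,113),(386,97)]];print(b,np.arctan2(*(b[1]-b[0])[::-1]))
d=manip.tip_of("stem",p);print([(x["xy"],x["score"],at_z(p,x["xy"],150)) for x in d])
print(p["origin"])
```

```text
[ 485.2 -154.7]
[ 488.9 -177.4]
[ 506.8 -174.3]
[ 506.8 -150.6]
[22.99300093 18.12158802 23.74423278 21.92242589] [-1.40952086  0.17118635  1.5716494  -2.95176028] [ 496.93126192 -164.2746105 ]
[array([ 507.27814829, -150.60262907]), array([ 511.03571188, -173.86879973])] -1.4106756225508237
[([313.5, 231.6], 0.9, array([ 497.6275495, -163.5819935,  150.       ]))]
[ 575.01051098 -157.45393178  448.18791202]
```

Run:
```python
from h import *
print(manip.read_state()["eef_pos"],rel([498,-163.7,175],-2.98))
```

```text
[ 496.68708767 -164.9936198   289.69872629] (array([ -1.4, 114.7,  -1.2]), array([-0.01, -4.14,  0.  ]))
```

```bash
python3 -m jog '[-0.5,40,-0.5,0,-2,0, -1,60,-1,0,-4,0, -1,60,-1,0,-4,0, -1,60,-1,0,-4,0, -1,60,-1,0,-4,0, -1,60,-1,0,-4,0]' 50 20
python3 - <<'E'
from h import *
p=manip.camera("wrist");cv2.imwrite("pics/w2.png",p["img"][:,:,::-1])
for i in range(3):
    s=manip.read_state();print(s["clock"],s["eef_pos"],s["eef_rot"]);manip.camera("wrist")
print(rel([498,-163.7,175],-2.98))
d=manip.tip_of("stem",p);print([(x["xy"],x["score"],at_z(p,x["xy"],150)) for x in d])
c=p["img"][215:335,230:400,::-1].astype(float)
c=np.clip(c*3,0,255).astype(np.uint8)
cv2.imwrite("pics/w2c.png",cv2.resize(c,(680,480),interpolation=cv2.INTER_NEAREST))
E
```

```text
clock: 3.22
eef_pos: [498.6, -163.5, 231.5]
eef_rot: [-1.569, 0.002, -2.982]
wrist_force: [0.4, 1.3, 0.5]
finger_gap: 57.5
3.2667 [ 498.50097219 -163.42219277  231.21448464] [-1.56950419e+00  2.05779810e-03 -2.98197023e+00]
3.3167 [ 498.43683027 -163.31171894  230.96312884] [-1.56971374e+00  1.80680114e-03 -2.98170251e+00]
3.3667 [ 498.34031173 -163.22005336  230.64700096] [-1.56998146e+00  1.34890561e-03 -2.98154167e+00]
(array([ 0.4, 55.4,  0.5]), array([-0.03, -0.08, -0.06]))
[([315.2, 256.1], 0.6, array([ 498.02170456, -164.0884605 ,  150.        ]))]
```

View pics/w2.png

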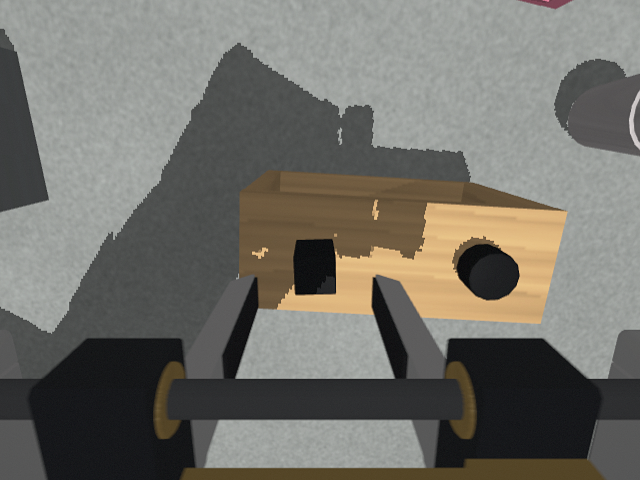

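View pics/w2c.png

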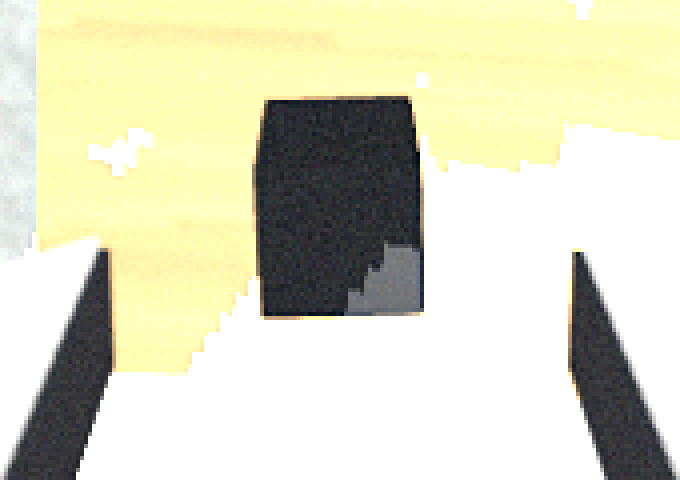

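Head (315,267) is aligned and centred between the fingers. I'll descend to TCP z of about 175.

```bash
python3 -m jog '[0,15,0,0,0,0, 0,30,0,0,0,0, 0,44,0,0,0,0, 0,52,0,0,0,0, 0,55,0,0,0,0, 0,55,0,0,0,0, 0,55,0,0,0,0]' 50 20
python3 - <<'E'
from h import *
p=manip.camera("wrist");cv2.imwrite("pics/w3.png",p["img"][:,:,::-1])
s=manip.read_state();print(s["eef_pos"],s["eef_rot"],s["wrist_force"])
E
```

```text
clock: 4.05
eef_pos: [498.4, -163.1, 175.3]
eef_rot: [-1.57, 0.001, -2.981]
wrist_force: [-0.4, -0.4, -0.1]
finger_gap: 49.8
[ 498.45097484 -163.14288708  175.47523909] [-1.57020795e+00  1.03414815e-03 -2.98111018e+00] [-0.16628487 -0.95216845 -0.60569045]
```

View pics/w3.png

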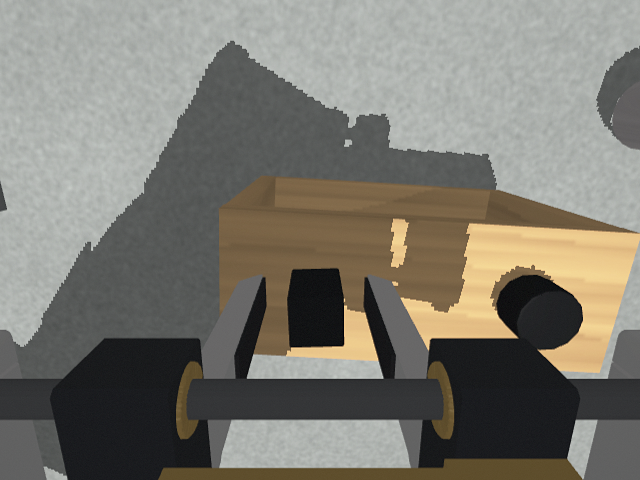

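Square head sits between the pads at (316,307), and the round stem is well clear at (540,312). Closing now.

```bash
python3 -m jog '[0,0,0,0,0,0, 0,0,0,0,0,0, 0,0,0,0,0,0, 0,0,0,0,0,0, 0,0,0,0,0,0, 0,0,0,0,0,0, 0,0,0,0,0,0, 0,0,0,0,0,0]' 15 35
python3 -m jog '[0,-2,0,0,0,0, 0,-5,0,0,0,0, 0,-10,0,0,0,0, 0,-10,0,0,0,0, 0,-10,0,0,0,0]'
python3 - <<'E'
from h import *
p=manip.camera("scene");cv2.imwrite("pics/s4.png",p["img"][:,:,::-1])
s=manip.read_state();print(s["eef_pos"],s["eef_rot"],s["wrist_force"],s["moment"])
E
```

```text
clock: 4.77
eef_pos: [498.2, -163.0, 174.8]
eef_rot: [-1.571, 0.0, -2.981]
wrist_force: [0.2, -0.3, 2.0]
finger_gap: 24.2
clock: 5.18
eef_pos: [498.2, -163.1, 185.0]
eef_rot: [-1.571, 0.0, -2.981]
wrist_force: [0.3, -0.1, -1.5]
finger_gap: 23.8
[ 498.09364126 -163.01623495  184.68431924] [-1.57074113e+00  7.59702338e-05 -2.98106125e+00] [ 0.3899842  -0.0547434  -0.89314081] [0.07768729 0.0519269  0.00107125]
```

View pics/s4.png

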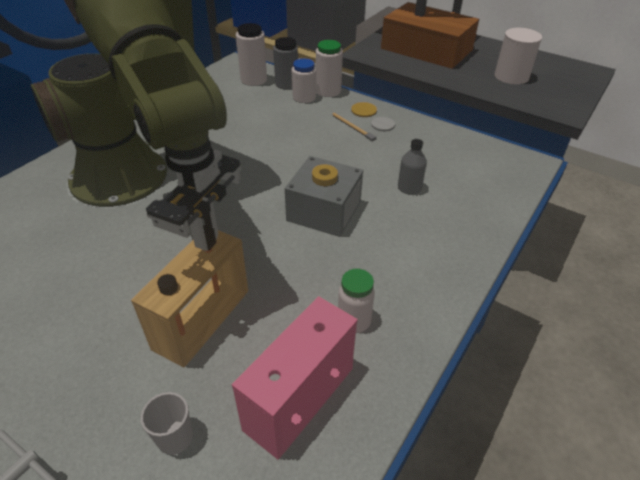

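```bash
python3 -m jog '[0,-10,0,0,0,0, 0,-30,0,0,0,0, 0,-50,0,0,0,0, 0,-70,0,0,0,0, 0,-90,0,0,0,0, 0,-110,0,0,0,0, 0,-130,0,0,0,0, 0,-145,0,0,0,0, 0,-155,0,0,0,0, 0,-155,0,0,0,0]'
python3 -m jog '[0,0,0,0,0,0, 0,0,0,0,0,0, 0,0,0,0,0,0, 0,0,0,0,0,0]'
python3 - <<'E'
from h import *
for n in("scene","wrist","top"):
    p=manip.camera(n);cv2.imwrite(f"pics/{n}5.png",p["img"][:,:,::-1])
    for t in("tip","stem","middle","mouth"):
        print(n,t,[(np.round(d["xy"],1),round(d["score"],2)) for d in manip.tip_of(t,p)[:2]])
s=manip.read_state();print(s["eef_pos"],s["eef_rot"],s["wrist_force"],s["moment"])
E
```

```text
clock: 6.07
eef_pos: [498.4, -163.1, 342.0]
eef_rot: [-1.569, 0.003, -2.981]
wrist_force: [-0.4, -0.2, -2.0]
finger_gap: 23.3
clock: 6.4
eef_pos: [498.0, -163.0, 338.9]
eef_rot: [-1.571, -0.001, -2.981]
wrist_force: [-0.4, 0.7, -1.1]
finger_gap: 24.1
scene tip [(array([206.7, 236.1]), 0.75)]
scene stem [(array([191.2, 180.1]), 0.95), (array([173.3, 436.1]), 0.43)]
scene middle [(array([202.7, 202.9]), 0.78), (array([172. , 435.8]), 0.65)]
scene mouth [(array([326.5, 173.5]), 0.7)]
wrist tip [(array([314.8, 231.5]), 0.84)]
wrist stem [(array([314.1, 287.9]), 0.73)]
wrist middle [(array([313.4, 259. ]), 0.79), (array([357.5, 199.1]), 0.21)]
wrist mouth []
top tip []
top stem []
top middle [(array([255.9, 282.4]), 0.39)]
top mouth [(array([249.5, 285.5]), 0.72)]
[ 498.10224619 -163.03238853  339.65620742] [-1.57079312e+00  1.83419108e-05 -2.98105228e+00] [-0.22145246  0.63577082 -1.8717553 ] [ 0.00635622 -0.03170326  0.01143453]
```

View pics/scene5.png

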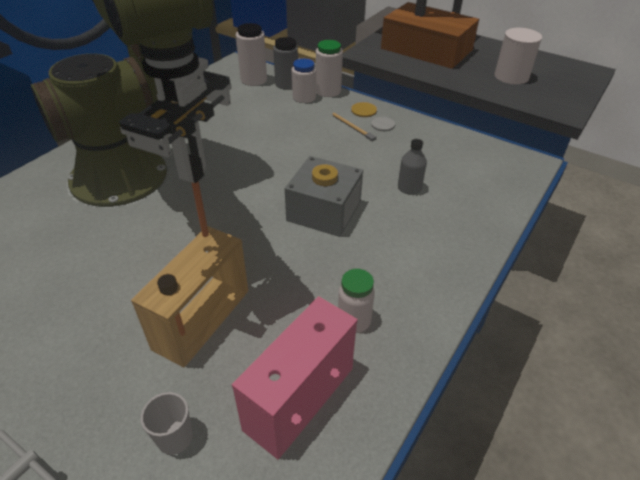

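View pics/wrist5.png

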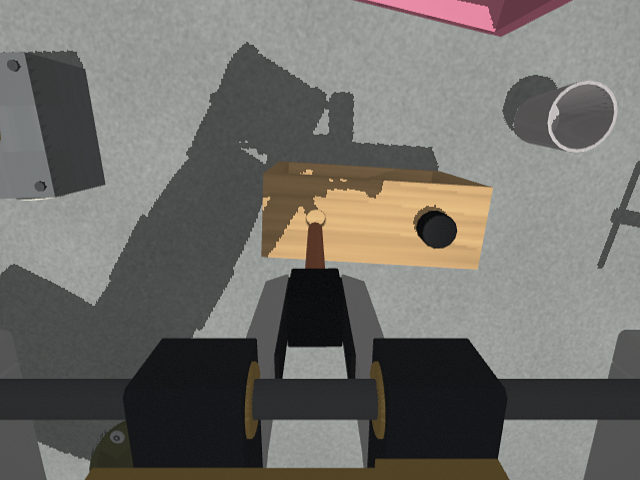

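Run:
```python
from h import *
s=manip.read_state();T=s["eef_pos"]
X=[T-[0,0,24.8],T-[0,0,154.8],T-[0,0,79.8]]
for n in("scene","wrist"):
    p=manip.camera(n);print(n,proj(p,X).round(1).tolist())
    m=manip.masks_of("stem",p)[0];ys,xs=np.where(m["pixels"]);print(m["score"],xs.min(),xs.max(),ys.min(),ys.max())
    for y in range(ys.min(),ys.max(),6): r=xs[ys==y]; print(y,r.min(),r.max(),end="; ")
    i=p["img"][:,:,::-1];c=i[165:245,160:240] if n=="scene" else i[200:280,275:355]
    cv2.imwrite(f"pics/{n}6c.png",cv2.resize(np.clip(c*2.0,0,255).astype(np.uint8),(560,560),interpolation=cv2.INTER_NEAREST))
```

```text
scene [[195.1, 177.1], [206.8, 234.8], [200.4, 203.0]]
0.63 189 209 154 236
154 189 194; 160 189 201; 166 191 202; 172 192 203; 178 193 200; 184 192 199; 190 193 200; 196 194 201; 202 195 202; 208 196 203; 214 198 204; 220 200 206; 226 200 207; 232 201 209; wrist [[314.7, 288.8], [314.7, 228.2], [314.7, 255.7]]
0.83 286 342 223 347
223 312 318; 229 309 320; 235 308 321; 241 307 322; 247 307 322; 253 307 323; 259 307 323; 265 306 324; 271 291 337; 277 290 339; 283 289 340; 289 288 340; 295 287 341; 301 286 341; 307 287 341; 313 287 341; 319 287 341; 325 287 342; 331 287 342; 337 288 341; 343 288 342;
```

View pics/wrist6c.png

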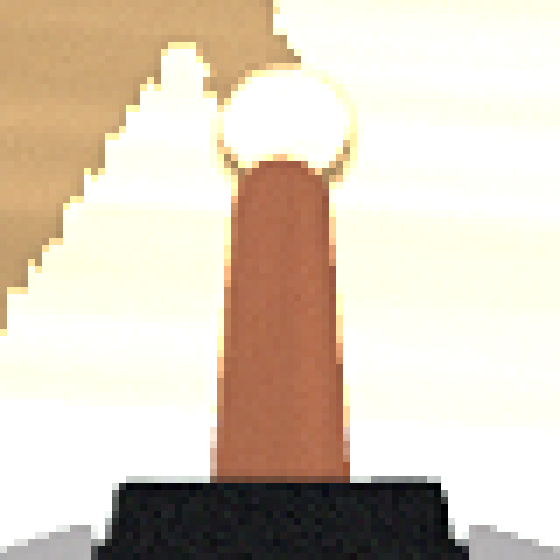

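View pics/scene6c.png

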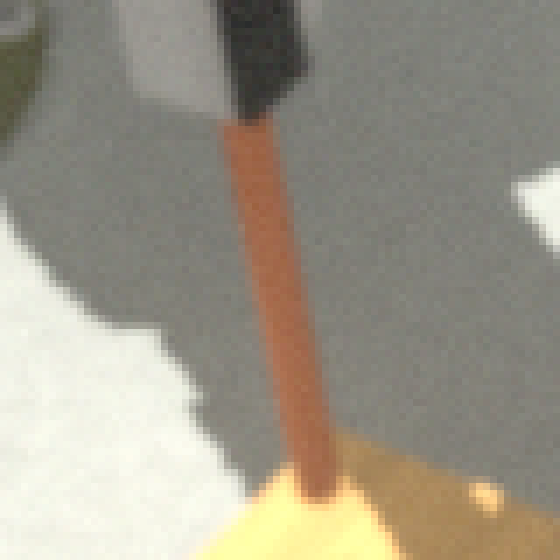

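Run:
```python
from h import *
t=manip.camera("top");s=manip.camera("scene")
for p in(t,s):
    d=manip.tip_of("mouth",p);print([(x["xy"],x["score"],at_z(p,x["xy"],120)) for x in d])
print(meet(ray(t,manip.tip_of("mouth",t)[0]["xy"]),ray(s,manip.tip_of("mouth",s)[0]["xy"])))
a=np.linspace(0,2*np.pi,60)
M=np.array([521,188.5,120])
out=[]
for p,(x,y) in((t,(225,262)),(s,(300,148))):
    c=cv2.resize(np.clip(p["img"][y:y+50,x:x+50,::-1]*1.6,0,255).astype(np.uint8),(400,400),interpolation=cv2.INTER_NEAREST)
    for r,z in((30,120),(13,120)):
        q=proj(p,np.stack([M[0]+r*np.cos(a),M[1]+r*np.sin(a),0*a+z],1))
        cv2.polylines(c,[np.int32((q-[x,y]+.5)*8)],True,(255,0,0),1)
    out.append(c)
cv2.imwrite("pics/mouth7.png",np.hstack(out))
```

```text
[([247.6, 286.0], 0.78, array([518.24377731, 196.40923351, 120.        ]))]
[([322.4, 175.7], 0.69, array([524.89735464, 173.33575396, 120.        ]))]
(array([514.23713422, 197.23727215, 100.97785212]), np.float64(8.473456575205361))
```

View pics/mouth7.png

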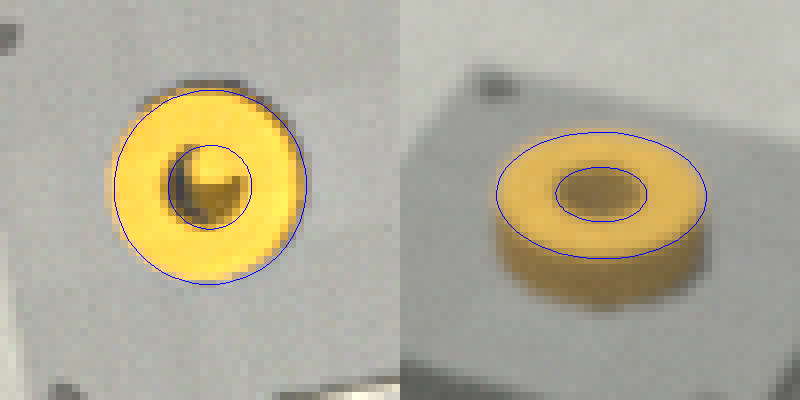

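```bash
python3 -m jog '[-3,0,-12,0,0,0, -8,0,-34,0,0,0, -14,0,-59,0,0,0, -20,0,-86,0,0,0, -26,0,-113,0,0,0, -32,0,-140,0,0,0, -38,0,-166,0,0,0, -43,0,-186,0,0,0, -46,0,-200,0,0,0, -47,0,-205,0,0,0]'
python3 - <<'E'
from h import *
s=manip.read_state();print(s["eef_pos"],s["joints"].round(2),rel([521,189,340],-2.981))
E
```

```text
clock: 8.48
eef_pos: [511.5, 49.3, 339.7]
eef_rot: [-1.571, 0.0, -2.979]
wrist_force: [0.8, 0.0, -1.2]
finger_gap: 23.5
[511.4967283   49.25383391 339.65004718] [0.02 0.16 1.44 0.   1.55 1.43] (array([ -32. ,   -0.3, -136.4]), array([ 0.02,  0.12, -0.  ]))
```

```bash
python3 -m jog '[-2,0,-8,0,0,0, -7,0,-28,0,0,0, -13,0,-53,0,0,0, -19,0,-79,0,0,0, -25,0,-105,0,0,0, -29,0,-124,0,0,0, -31,0,-134,0,0,0, -32,0,-136,0,0,0, -32,0,-136,0,0,0, -32,0,-136,0,0,0]'
python3 -m jog '[0,0,0,0,0,0, 0,0,0,0,0,0, 0,0,0,0,0,0, 0,0,0,0,0,0]'
python3 - <<'E'
from h import *
s=manip.read_state();print(s["eef_pos"],s["eef_rot"],s["joints"].round(2),rel([521,189,340],-2.981))
T=s["eef_pos"]
for n in("scene","wrist","top"):
    p=manip.camera(n);cv2.imwrite(f"pics/{n}8.png",p["img"][:,:,::-1])
    print(n,"pred foot",proj(p,T-[0,0,154.8]).round(1),"mouth",proj(p,[521,189,120]).round(1),[(np.round(d["xy"],1),round(d["score"],2)) for d in manip.tip_of("mouth",p)[:1]])
    x,y={"scene":(270,90),"wrist":(265,180),"top":(220,240)}[n]
    cv2.imwrite(f"pics/{n}8c.png",cv2.resize(np.clip(p["img"][y:y+100,x:x+100,::-1]*1.5,0,255).astype(np.uint8),(600,600),interpolation=cv2.INTER_NEAREST))
E
```

```text
clock: 9.32
eef_pos: [521.7, 185.3, 339.7]
eef_rot: [-1.571, -0.0, -2.982]
wrist_force: [-0.2, -0.1, -1.4]
finger_gap: 23.7
clock: 9.65
eef_pos: [521.6, 185.8, 339.7]
eef_rot: [-1.571, 0.0, -2.982]
wrist_force: [0.8, 0.0, -2.4]
finger_gap: 24.0
[521.63832144 185.7699829  339.72166537] [-1.57073955e+00  8.36740555e-05 -2.98168771e+00] [ 0.28  0.25  1.33 -0.    1.56  1.69] (array([ 0.1, -0.3, -3.3]), array([-0.  , -0.04, -0.  ]))
scene pred foot [324.7 148.6] mouth [324.8 171.7] [(array([322.9, 170.4]), 0.61)]
wrist pred foot [315.  228.2] mouth [311.7 212.8] [(array([310.3, 209.8]), 0.58)]
top pred foot [247.2 285.5] mouth [250.6 284.9] [(array([246.9, 286.6]), 0.4)]
```

View pics/wrist8.png

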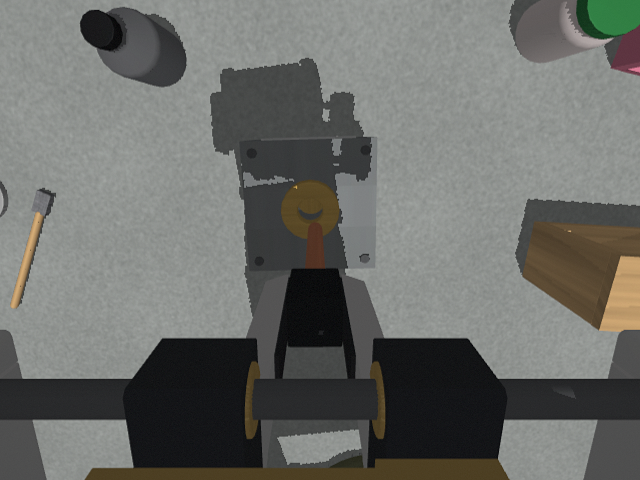

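View pics/wrist8c.png

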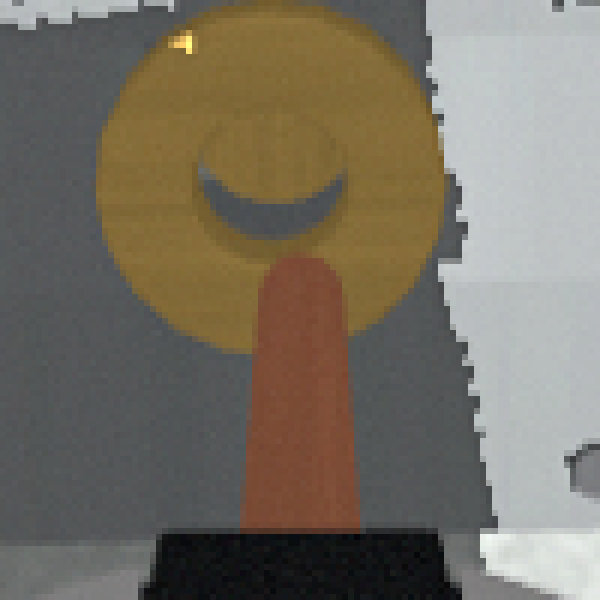

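View pics/scene8c.png

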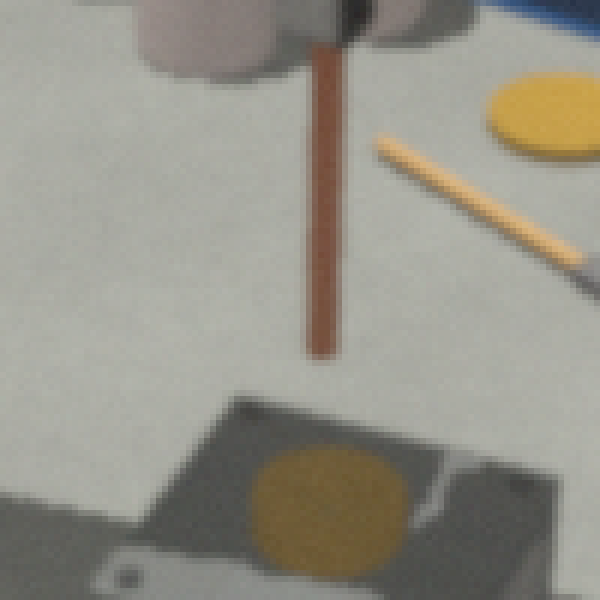

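```bash
cat > ov.py <<'E'
from h import *
import sys
M=np.array([float(sys.argv[1]),float(sys.argv[2]),120]);out=sys.argv[3]
s=manip.read_state();T=s["eef_pos"];a=np.linspace(0,2*np.pi,60)
ims=[]
for n in("wrist","scene"):
    p=manip.camera(n);x,y=np.int32(proj(p,M if n=="wrist" else M+[0,0,40]))-35 if len(sys.argv)<5 else np.int32(proj(p,M))-35
    c=cv2.resize(np.clip(p["img"][y:y+70,x:x+70,::-1]*1.5,0,255).astype(np.uint8),(560,560)[:2],interpolation=cv2.INTER_NEAREST)
    c=cv2.resize(c,(400,400)) if 0 else c
    f=8
    for r,z,C,col in((30,120,M,(255,0,0)),(13,120,M,(255,0,0)),(30,100,M,(255,255,0)),(6,T[2]-154.8,T,(0,255,0)),(6,T[2]-60,T,(0,255,0))):
        q=proj(p,np.stack([C[0]+r*np.cos(a),C[1]+r*np.sin(a),0*a+z],1))
        cv2.polylines(c,[np.int32((q-[x,y]+.5)*f)],True,col,1)
    ims.append(cv2.resize(c,(400,400),interpolation=cv2.INTER_AREA)); cv2.imwrite(f"pics/{out}_{n}.png",c)
print(T,s["eef_rot"])
E
python3 - <<'E'
from h import *
p=manip.camera("wrist");print(at_z(p,(265+271/6-.5,180+185/6-.5),120))
E
python3 ov.py 522 189.5 o1
```

```text
[523.12817964 191.58366978 120.        ]
[521.57792468 186.22066778 339.63101448] [-1.57080643e+00 -5.88854766e-05 -2.98103762e+00]
```

View pics/o1_wrist.png

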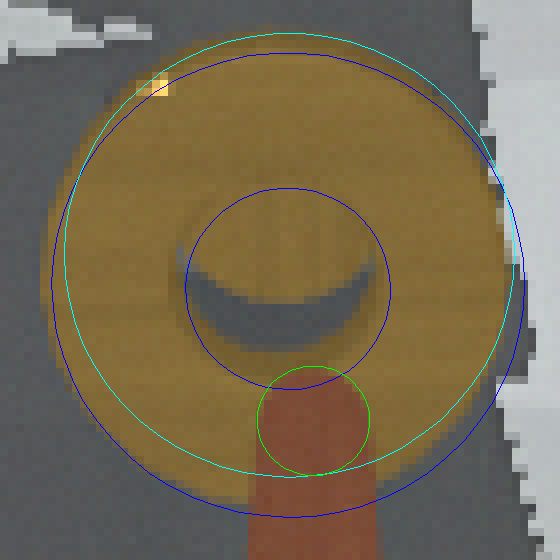

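View pics/o1_scene.png

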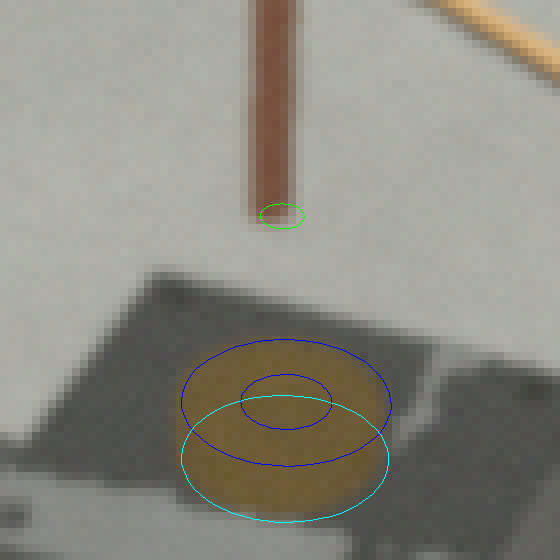

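Wrist and scene overlays agree that the mouth lies about (+1.8, +5) mm from the foot. I'll shift there, lower the foot to about 138 mm and re-check.

Run:
```python
from h import *
print(rel([523.4,191.1,293],-2.981))
```

```text
(array([-2.6, 46.6, -4.5]), array([ 0., -0.,  0.]))
```

```bash
python3 -m jog '[-1,0,-2,0,0,0, -2.6,5,-4.5,0,0,0, -2.6,15,-4.5,0,0,0, -2.6,25,-4.5,0,0,0, -2.6,35,-4.5,0,0,0, -2.6,42,-4.5,0,0,0, -2.6,46,-4.5,0,0,0, -2.6,46,-4.5,0,0,0, -2.6,46,-4.5,0,0,0, -2.6,46,-4.5,0,0,0]'
python3 ov.py 523.4 191.1 o2
```

```text
clock: 10.93
eef_pos: [523.6, 191.1, 294.1]
eef_rot: [-1.571, 0.001, -2.981]
wrist_force: [0.8, 0.1, -0.6]
finger_gap: 23.6
[523.57386731 191.1151997  294.10803749] [-1.57091413e+00  7.50704908e-04 -2.98105049e+00]
```

View pics/o2_wrist.png

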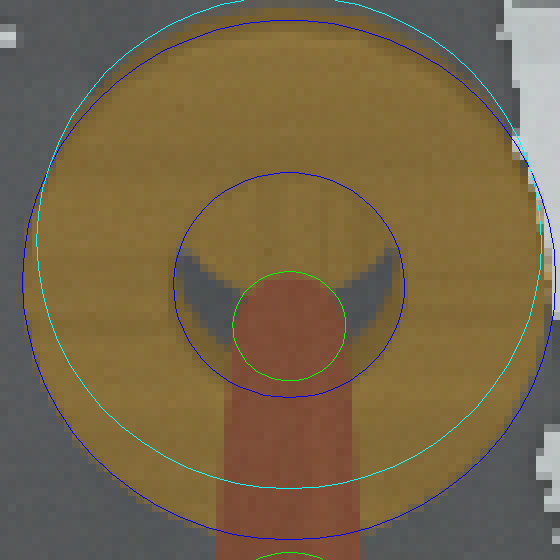

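View pics/o2_scene.png

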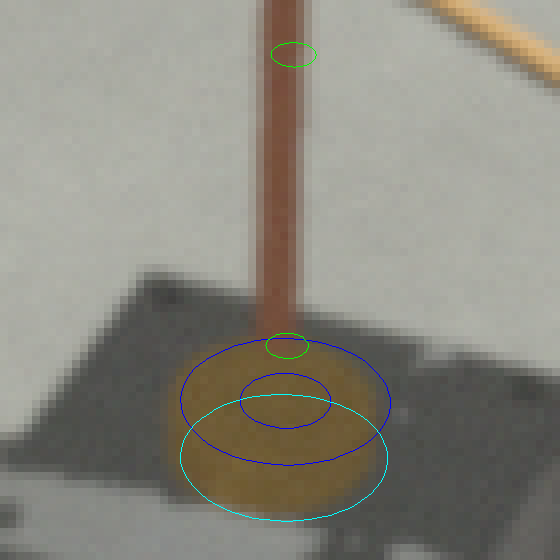

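Run:
```python
from h import *
p=manip.camera("wrist");T=manip.read_state()["eef_pos"];f=14
x,y=285,195
c=cv2.resize(p["img"][y:y+42,x:x+56,::-1],(56*f,42*f),interpolation=cv2.INTER_CUBIC).astype(float)
c=np.clip((c-20)*2.2,0,255).astype(np.uint8)
a=np.linspace(0,2*np.pi,80)
for C,r,z,col in(([523.4,191.1],13,120,(255,0,0)),([524.4,191.1],13,120,(0,0,255))):
    q=proj(p,np.stack([C[0]+r*np.cos(a),C[1]+r*np.sin(a),0*a+z],1))
    cv2.polylines(c,[np.int32((q-[x,y]+.5)*f)],True,col,1)
cv2.imwrite("pics/w9.png",c)
```

View pics/w9.png

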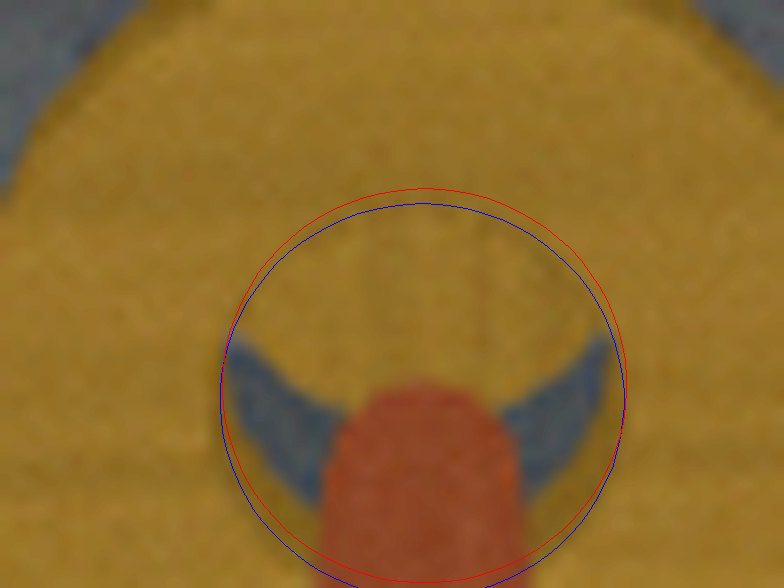

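Foot is centred in the bore: rod at column 420 and bore centre at about column 416, both in the crop. Lowering into the collar, then I'll check.

```bash
python3 -m jog '[0,3,0,0,0,0, 0,8,-0.3,0,0,0, 0,14,-0.3,0,0,0, 0,20,-0.3,0,0,0, 0,26,-0.3,0,0,0, 0,31,-0.3,0,0,0, 0,34,-0.3,0,0,0, 0,34,-0.3,0,0,0, 0,34,-0.3,0,0,0]'
python3 - <<'E'
from h import *
T=manip.read_state();print(T["eef_pos"],T["eef_rot"],T["wrist_force"],T["moment"]);f=12
p=manip.camera("wrist");x,y=285,190
c=cv2.resize(p["img"][y:y+50,x:x+60,::-1],(60*f,50*f),interpolation=cv2.INTER_CUBIC).astype(float)
cv2.imwrite("pics/w10.png",np.clip((c-20)*2.2,0,255).astype(np.uint8))
p=manip.camera("scene");x,y=295,135
c=cv2.resize(p["img"][y:y+60,x:x+60,::-1],(50*f,50*f),interpolation=cv2.INTER_CUBIC).astype(float)
cv2.imwrite("pics/s10.png",np.clip((c-20)*2.2,0,255).astype(np.uint8))
E
```

```text
clock: 11.83
eef_pos: [523.4, 191.4, 259.6]
eef_rot: [-1.571, -0.0, -2.981]
wrist_force: [0.3, -0.0, -0.7]
finger_gap: 23.9
[523.40605568 191.3664955  259.61790969] [-1.57080579e+00 -8.45528825e-05 -2.98109132e+00] [ 0.30524239 -0.01879879 -0.71377023] [-0.01837784 -0.01617582 -0.00498623]
```

View pics/w10.png

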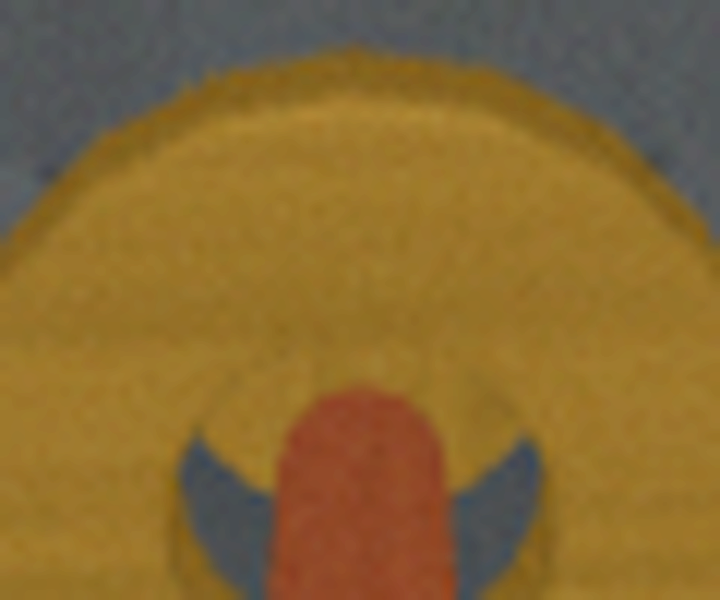

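View pics/s10.png

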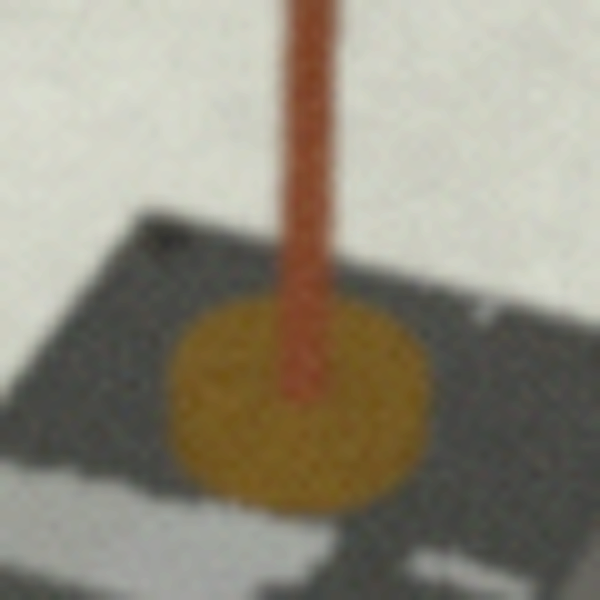

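Run:
```python
from h import *
p=manip.camera("wrist");T=manip.read_state()["eef_pos"]
g=lambda c,r,z:at_z(p,(285+c/12-.5,190+r/12-.5),z)
u=np.array([np.cos(.161),np.sin(.161)])
print("mouth from front rim",g(362,100,120)[:2]-30*u,"base rim",g(362,50,100)[:2]-30*u)
print("foot",g(362,386,T[2]-154.8)[:2]-6*u, "T",T)
print("bore L/R",g(176,540,120),g(550,540,120))
```

```text
mouth from front rim [522.09250101 191.17180425] base rim [522.30097055 191.20283369]
foot [523.25274646 191.37133044] T [523.48759702 191.3948552  260.00696485]
bore L/R [519.95558783 203.63690596 120.        ] [524.01132876 178.56831905 120.        ]
```

Foot is about 1 mm off towards +x, so I'll correct that while descending to foot z of about 64, above the highest possible contact at 57.

```bash
python3 -m jog '[1,2,-0.2,0,0,0, 1,7,-0.2,0,0,0, 1,13,-0.2,0,0,0, 1,19,-0.2,0,0,0, 1,25,-0.2,0,0,0, 1,31,-0.2,0,0,0, 1,36,-0.2,0,0,0, 1,40,-0.2,0,0,0, 1,40,-0.2,0,0,0, 1,40,-0.2,0,0,0]'
python3 -m jog '[0,0,0,0,0,0, 0,0,0,0,0,0, 0,0,0,0,0,0, 0,0,0,0,0,0, 0,0,0,0,0,0]'
python3 - <<'E'
from h import *
F=[]
for i in range(8):
    s=manip.read_state();F.append(s["wrist_force"]);manip.camera("wrist")
print(s["eef_pos"],np.mean(F,0),np.std(F,0),s["effort"])
E
```

```text
clock: 12.82
eef_pos: [522.4, 191.4, 219.6]
eef_rot: [-1.571, -0.0, -2.981]
wrist_force: [0.2, 0.0, -1.1]
finger_gap: 23.9
clock: 13.23
eef_pos: [522.4, 191.4, 219.8]
eef_rot: [-1.571, 0.0, -2.981]
wrist_force: [0.4, 0.0, -1.7]
finger_gap: 24.0
[522.35385903 191.42022935 219.64862051] [ 0.17353048 -0.14330988 -1.56899546] [0.48297514 0.39795059 0.43679713] [-7.71061204e-04 -5.51041603e+01 -3.58551943e+01  5.76840524e-03
 -7.53080403e-02 -4.68055077e-04]
```

```bash
cat > f.py <<'E'
from h import *
F=[]
for i in range(5):
    s=manip.read_state();F.append(s["wrist_force"]);manip.camera("wrist")
print("avg",s["eef_pos"].round(2),np.mean(F,0).round(2),s["clock"])
E
python3 -m jog '[0,2,0,0,0,0, 0,4,0,0,0,0, 0,6,0,0,0,0, 0,6,0,0,0,0, 0,6,0,0,0,0]'; python3 f.py
```

```text
clock: 14.05
eef_pos: [522.3, 191.4, 213.5]
eef_rot: [-1.571, -0.0, -2.981]
wrist_force: [-0.6, 0.9, -2.1]
finger_gap: 23.5
avg [522.39 191.43 213.74] [-0.01  0.21 -1.5 ] 14.25
```

```bash
python3 -m jog '[0,1,0,0,0,0, 0,2,0,0,0,0, 0,3,0,0,0,0, 0,4,0,0,0,0, 0,5,0,0,0,0, 0,5,0,0,0,0, 0,5,0,0,0,0]'; python3 f.py
```

```text
clock: 14.88
eef_pos: [522.3, 191.4, 208.6]
eef_rot: [-1.571, -0.0, -2.981]
wrist_force: [-0.3, -0.5, -0.7]
finger_gap: 23.7
avg [522.37 191.44 208.71] [ 0.21 -0.07 -1.31] 15.0833
```

```bash
python3 -m jog '[0,1,0,0,0,0, 0,2,0,0,0,0, 0,3,0,0,0,0, 0,4,0,0,0,0, 0,5,0,0,0,0, 0,5,0,0,0,0, 0,5,0,0,0,0]'; python3 f.py
```

```text
clock: 15.72
eef_pos: [522.4, 191.4, 203.8]
eef_rot: [-1.571, 0.0, -2.981]
wrist_force: [-0.5, -0.8, 0.9]
finger_gap: 24.0
avg [522.39 191.43 203.76] [-0.18 -0.18  1.07] 15.9167
```

```bash
python3 -m jog '[0,1,0,0,0,0, 0,2,0,0,0,0, 0,3,0,0,0,0, 0,4,0,0,0,0, 0,4,0,0,0,0, 0,4,0,0,0,0]'; python3 f.py
```

```text
clock: 16.47
eef_pos: [522.4, 191.4, 199.7]
eef_rot: [-1.571, 0.0, -2.981]
wrist_force: [-0.3, -0.5, 3.5]
finger_gap: 23.1
avg [522.39 191.43 199.72] [-0.36 -0.26  3.33] 16.6667
```

Contact felt: 2.6 N, then 4.9 N 4 mm lower, which matches the spring and means roughly 5 mm pressed. I'll go 3.7 mm more.

```bash
python3 -m jog '[0,1,0,0,0,0, 0,2,0,0,0,0, 0,3,0,0,0,0, 0,3.7,0,0,0,0, 0,3.7,0,0,0,0, 0,3.7,0,0,0,0]'; python3 f.py; python3 f.py
python3 - <<'E'
from h import *
T=manip.read_state();print(T["eef_pos"],T["eef_rot"],T["moment"])
p=manip.camera("wrist");cv2.imwrite("pics/w12.png",np.clip(p["img"][:,:,::-1].astype(float)*1.6,0,255).astype(np.uint8))
x,y=285,190;f=10
c=cv2.resize(p["img"][y:y+60,x:x+60,::-1],(400,400),interpolation=cv2.INTER_CUBIC).astype(float)
q=manip.camera("scene");x,y=295,135
d=cv2.resize(q["img"][y:y+60,x:x+60,::-1],(400,400),interpolation=cv2.INTER_CUBIC).astype(float)
cv2.imwrite("pics/c12.png",np.clip((np.hstack([c,d])-20)*2.2,0,255).astype(np.uint8))
E
```

```text
clock: 17.22
eef_pos: [522.4, 191.4, 196.0]
eef_rot: [-1.571, 0.0, -2.981]
wrist_force: [-1.0, 0.6, 5.3]
finger_gap: 23.8
avg [522.42 191.44 196.06] [-0.62 -0.4   5.2 ] 17.4167
avg [522.42 191.45 196.07] [-0.68 -0.07  4.86] 17.6667
[522.39719754 191.43477024 196.0428869 ] [-1.57082240e+00  1.58670976e-04 -2.98107399e+00] [-0.07392047  0.19023728 -0.00135133]
```

View pics/w12.png

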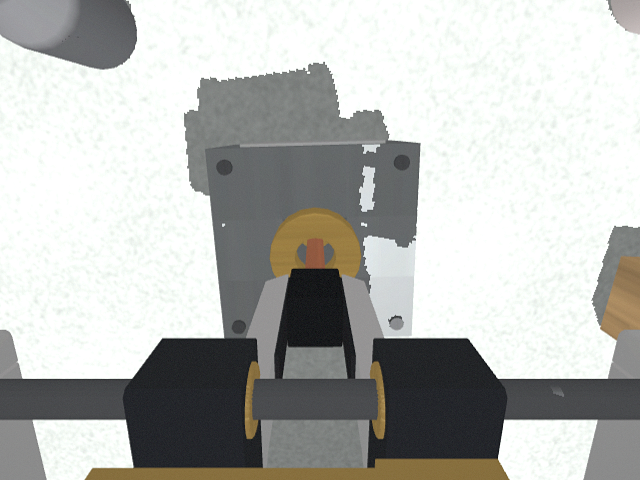

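View pics/c12.png

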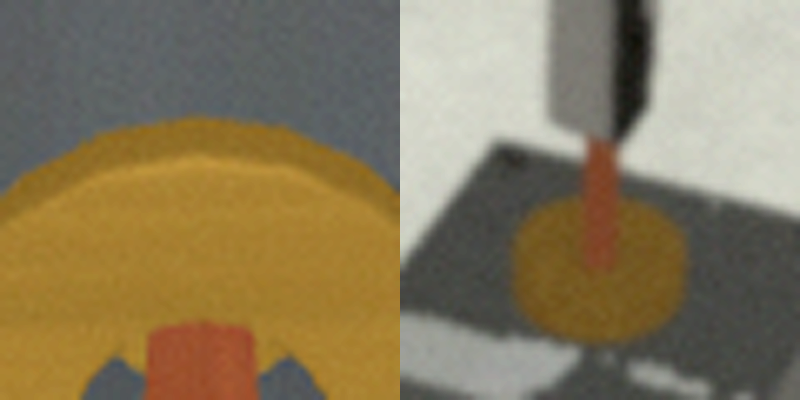

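Force above baseline is about 6.5 N, so about 9 mm pressed, which is half travel. In the scene crop both rod and collar are centred at column 600. In the wrist crop the rod is at column 203 and the bore at about 205. The head's position in the gripper is unchanged, so it hasn't slipped. Handing in.

```bash
python3 f.py
python3 - <<'E'
from cell import manip
print(manip.sign_off())
s=manip.read_state();print(s["clock"],s["eef_pos"],s["wrist_force"],s["finger_gap"])
E
```

```text
avg [522.41 191.44 196.09] [-0.27 -0.36  4.72] 18.0167
the job is handed in; nothing more can be done
None
the job is handed in; nothing more can be done
```

I took the square-headed stem out of the wooden rack, lowered it upright through the collar and pressed the hidden contact to about half travel. I handed in at about 18 s, still gripping the stem; `manip.sign_off()` gives no verdict.

**Last checks:**
- **Press:** the force rose 6.2–6.7 N above the free-hanging baseline, which means the contact is about 8.5–9.5 mm down. Reading noise is about 0.4 N, so allow roughly ±1 mm.
- **Centring:** in the final scene and wrist pictures the rod is centred in the collar to within about 0.5–1 mm. The arm pose was steady and the stem had not slipped in the grip.
- **Sideways force:** I read up to 0.7 N sideways at the wrist while pressing. That is close to the noise, and the pictures show a clear gap all round, so I put it down to the foot on the pad rather than the collar.
- **Disagreement:** the network's estimate of the mouth position differed between cameras by up to 23 mm. I used the collar's outline in the pictures instead, and the wrist and scene views agreed on that.
- **Not re-checked:** I did not look at the round stem, jar, tin and flask again at the end. The arm stayed clear of them throughout.

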